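# Make up the sampling kit and the balance-check kit

## Robot

A 7-joint arm with a two-finger parallel gripper is mounted at the origin on the work surface. World frame = base frame: x ahead of the robot, y to its left, z up, the work surface at z = 0. Lengths are in m, angles in rad, forces in N, time in s.
With the tool pointing down it reaches from about 0.425 to 0.925 m from the base axis. Payload 6.8 kg.
Tool frame: the origin (TCP) lies at the very end of the fingers, on their centre line; the grasp point (between the pads) lies 19 mm behind it; z points along the fingers, y is the line along which they close (so a half turn about z gives the same grasp; the last joint's range is limited). The gripper opens to 85 mm and grips with 20 to 120 N. Pads are 22 mm wide; open, the fingers measure 114 mm over their backs; the gripper's body (76 mm by 85 mm) begins 54 mm behind the grasp point. The pads swing forward as they close: fully open they stand 13 mm farther back than shut.
Start: joints at [-0.108, 0.477, 0.022, 1.555, -0.011, 1.109, -0.083], TCP at [0.675, 0, 0.231] pointing down, gripper open.
Joint ranges: [-2.96, 2.96], [-0.34, 2.1], [-1.41, 1.46], [0.24, 2.44], [-1.37, 4.51], [0.17, 1.92], [-2.96, 2.96]. Speed limits (rad/s): [2.39, 2.39, 3.14, 3.14, 3.14, 3.14, 3.14].

## Interface

Orientations are given as a unit quaternion [w, x, y, z].
In Python, from station import bot gives the robot as it stands. The module is installed in compiled form; this text tells all that it offers.
- The arm moves only by the shell command python3 -m jog 'ROWS' [OPENING] [FORCE]. ROWS is JSON, a list of rows, each a list of 4 numbers: the shift along the tool's x, y, z in cm, then the turn about the tool's z in rad. In form: [[x, y, z, spin], ...]. A call has 1 to 20 rows; each row is the pose to reach, as a shift and turn from the pose commanded when the call began, along the tool's axes at that moment; what a row does not reach only later rows make up. A row lasts 1/12 s, in which the tool goes at most 41.7 mm and 7.16 degrees, less where a joint would pass 70% of its speed; a pose out of reach is approached as far as the arm can. A call with a gripper value outside its range is refused whole. OPENING is the closure, from -1 (fully open) to 1 (shut), set as the call begins (- or left out, the last holds). The fingers move at their own pace and stop on an object; FORCE is the grip in N (left out, the last holds). Time passes only in rows, so rows that repeat a pose let the fingers close. It gives the time, the measured TCP pose, the force, the opening and the grip force at its end, in the units of the state.
- bot.get_obs(): the state, without advancing time (a new reading comes with each control period).
- bot.read_camera(name): name is "scene" or "side" or "wrist"; returns a dict with "pixels" (420x560x3 uint8, red, green, blue), "depth" (420x560 float32, m along the optical axis (not along the pixel's ray), 0 where there is no reading), "fovy" (degrees; the focal length in pixels is half the picture's height over the tangent of half this angle, whatever the lens; pixels are square), "cx", "cy" (the principal point, pixels), "distortion" ([k1, k2, p1, p2, k3] as OpenCV has them; the pictures are not rectified), "pose" (4x4, takes a point from camera to world coordinates). Camera axes: x right, y down, z forward; pixel columns grow to the right and rows downward; lengths in m; the calibration is good to about 2 mm. A picture is of the moment at which its call begins.
- bot.hand_in(): hands the job in; it is judged then, once.
The state is a dict: "t": time; "q": joint angles; "joint_vel": joint speeds; "joint_torque": joint torques, N m; "eef_pos": TCP position; "tool_rot": TCP orientation; "contact_force": force on the tool from outside, world axes, zero at the start; "torque": the same for the moment, N m; "gripper_width": opening from 0.0 (shut) to 1.0 (fully open); "grasp_force": force on a finger pad.
Only numpy, scipy, OpenCV 4.12 (cv2) and the standard library are available. Lean on these libraries where they do the work, as an engineer would, in place of code of your own. Each camera call takes 0.05 s, during which the arm holds its last target. There are 200 camera calls.

## Task

Make up two kits from the stock in the middle of the bench: in the grey three-bay carrier the sampling kit, with the squat jar in the wide end bay, the tall bottle in the middle bay, the slim vial in the narrow end bay; and in the grey two-bay carrier the balance-check kit, with the wooden case in the wide bay, the brass weight in the narrow bay. Set each thing down upright on its bay's floor, without dropping it or knocking any over, and leave the wash bottle and the beaker where they stand.

Things in the scene. Friction and masses are not known exactly. Their poses are not given: they have to be found in the camera images.
- carrier3: Loose grey plastic tray, 0.8 kg, 220 x 92 mm, flat on the bench, three bays in a row along its x. Walls and dividers 4 mm thick, tops 18 mm above the bench; floor top 5 mm above it. Bays 84 mm across (y); along x: wide 92 mm, centre x = -60 mm; middle 66 mm, centre x = +23; narrow 46 mm, centre x = +83. Origin: centre of the underside; z up.
- carrier2: Loose grey plastic tray, 0.8 kg, 164 x 92 mm, flat on the bench, two bays in a row along its x. Walls and divider 4 mm thick, tops 18 mm above the bench; floor top 5 mm above it. Bays 84 mm across (y); along x: wide 92 mm, centre x = -32 mm; narrow 60 mm, centre x = +48. Origin: centre of the underside; z up.
- jar: Squat white plastic jar with a cream screw lid, round and upright: 60 mm high; body 58 mm in diameter up to 42 mm, lid 60 mm in diameter above that. About 90 g. Origin: centre of the underside; z up.
- bottle: Tall white plastic sample bottle with a cream cap, round and upright: 95 mm high; straight body 42 mm in diameter up to 70 mm, sloping shoulder, cap 34 mm in diameter from 77 to 95 mm. About 100 g. Origin: centre of the underside; z up.
- vial: Slim amber glass vial with a grey cap, an upright cylinder 27 mm in diameter and 75 mm high. About 40 g. Origin: centre of the underside; z up.
- weight: Bare brass 500 g calibration weight, round and upright: body 38 mm in diameter up to 44 mm, then an 18 mm neck and a 24 mm knob on top; 62 mm high in all. Origin: centre of the underside; z up.
- case: Closed wooden case (holds small weights), a block 60 mm (x) by 42 mm (y) by 52 mm high with a small brass catch on a long side. It does not open. About 120 g. Origin: centre of the underside; z up. Its yaw varies; it may stand at any yaw in its bay.
- wash_bottle: Bystander, loose: white wash bottle with a blue cap, 56 mm in diameter, and a thin bent spout that reaches 45 mm from its axis along its +x; 153 mm high. Leave it alone. Origin: centre of the underside; z up.
- beaker: Bystander, loose: empty glass beaker, 68 mm in diameter at the rim, 90 mm high. Leave it alone. Origin: centre of the underside; z up.
Things that resemble listed ones, but are neither listed nor needed, are in the scene too. What is shaped like the carrier3 but pink or turquoise is not meant.

How it is judged:
At the end, for the whole second after the job is handed in: All five things stand upright (within 0.1 rad), released and at rest, each wholly inside its own bay and on its floor (within 3 mm in height); both carriers lie flat (0.04 rad); wash bottle and beaker moved under 25 mm, tilted under 0.3 rad (x of jar in the frame of carrier3 between -0.077 and -0.043 m and y of jar in the frame of carrier3 between -0.014 and 0.014 m and z of jar in the frame of carrier3 between 0.002 and 0.008 m and angle between each of jar, bottle, vial, case, weight's own z axis and vertical below 0.1 rad and linear speed of each of jar, bottle, vial, case, weight, carrier3, carrier2 below 0.02 m/s and angular speed of each of jar, bottle, vial, case, weight below 0.2 rad/s and x of bottle in the frame of carrier3 between 0.01 and 0.036 m and y of bottle in the frame of carrier3 between -0.022 and 0.022 m and z of bottle in the frame of carrier3 between 0.002 and 0.008 m and x of vial in the frame of carrier3 between 0.072 and 0.094 m and y of vial in the frame of carrier3 between -0.03 and 0.03 m and z of vial in the frame of carrier3 between 0.002 and 0.008 m and x of case in the frame of carrier2 between -0.06 and -0.004 m and y of case in the frame of carrier2 between -0.023 and 0.023 m and z of case in the frame of carrier2 between 0.002 and 0.008 m and x of weight in the frame of carrier2 between 0.035 and 0.061 m and y of weight in the frame of carrier2 between -0.025 and 0.025 m and z of weight in the frame of carrier2 between 0.002 and 0.008 m and angle between each of carrier3, carrier2's own z axis and vertical below 0.04 rad and height (world z) of each of carrier3, carrier2 below 0.004 m and not (distance of wash_bottle from where it was at the start of the episode above 0.025 m or angle between wash_bottle's own z axis and vertical above 0.3 rad) and not (distance of beaker from where it was at the start of the episode above 0.025 m or angle between beaker's own z axis and vertical above 0.3 rad)); the robot touches nothing.
It fails at once if the wash bottle was shifted by more than 25 mm or tipped (distance of wash_bottle from where it was at the start of the episode above 0.025 m or angle between wash_bottle's own z axis and vertical above 0.3 rad).
It fails at once if the beaker was shifted by more than 25 mm or tipped (distance of beaker from where it was at the start of the episode above 0.025 m or angle between beaker's own z axis and vertical above 0.3 rad).
It fails at once if one of the five things was dropped, thrown or knocked flying (moving faster than 0.7 m/s while the fingers do not touch it: a fall of some 25 mm) ((contact force between the fingers and jar below 0.01 N and linear speed of jar above 0.7 m/s) or (contact force between the fingers and bottle below 0.01 N and linear speed of bottle above 0.7 m/s) or (contact force between the fingers and vial below 0.01 N and linear speed of vial above 0.7 m/s) or (contact force between the fingers and case below 0.01 N and linear speed of case above 0.7 m/s) or (contact force between the fingers and weight below 0.01 N and linear speed of weight above 0.7 m/s)).
It fails at once if one of the five things was tipped more than 45 degrees (angle between any of jar, bottle, vial, case, weight's own z axis and vertical above 0.8 rad).
It also fails if it takes over 128 s, if anything falls off the work surface, if the arm or the gripper's body presses on something with over 40 N, if the wrist force passes 120 N, or if a joint passes its speed limit or range.

## Working session

There is one attempt and no reset: what is moved stays moved. The work goes in short steps, Python scripts to look and compute and a shell command to move; the robot and the scene stay as the last step left them, time stands still between calls to the robot, and variables do not carry over. Pictures are saved under pics/ and viewed, at most 14 in all, crops included, and the job is handed in when it is done.

```bash
mkdir -p pics
cat > h.py <<'E'
import numpy as np, cv2, json
from station import bot
def K(c):
    f=210/np.tan(np.radians(c["fovy"])/2)
    return np.array([[f,0,c["cx"]],[0,f,c["cy"]],[0,0,1]])
def cloud(c):
    h,w=c["depth"].shape
    uv=np.stack(np.meshgrid(np.arange(w),np.arange(h)),-1).reshape(-1,1,2).astype(np.float64)
    n=cv2.undistortPoints(uv,K(c),np.array(c["distortion"])).reshape(h,w,2)
    p=np.dstack([n,np.ones((h,w))])*c["depth"][...,None]
    P=np.array(c["pose"]); return p@P[:3,:3].T+P[:3,3]
def ray(c,u,v,z):
    n=cv2.undistortPoints(np.array([[[u,v]]],float),K(c),np.array(c["distortion"])).reshape(2)
    P=np.array(c["pose"]); d=P[:3,:3]@[n[0],n[1],1]; return P[:3,3]+d*(z-P[2,3])/d[2]
E
python3 - <<'E'
from h import *
o=bot.get_obs(); print(o)
for n in("scene","side","wrist"):
    c=bot.read_camera(n); np.savez(f"{n}0.npz",**{k:np.array(v) for k,v in c.items()})
    cv2.imwrite(f"pics/{n}0.png",c["pixels"][...,::-1]); print(n,c["fovy"],np.round(c["pose"],3),c["distortion"])
E
```

```text
{'t': 0.0, 'q': array([-0.10811779,  0.4778103 ,  0.02232783,  1.5564855 , -0.01150485,
        1.1092973 , -0.08312319]), 'joint_vel': array([ 0.00051769, -0.00051291, -0.0002227 ,  0.00065384,  0.00195717,
        0.00309391, -0.00052207]), 'joint_torque': array([-5.45967814e-04, -5.96443820e+01,  1.60769675e+00, -2.81194621e+01,
        1.24063640e-02,  9.39900521e-03,  2.20753498e-05]), 'eef_pos': array([6.74388648e-01, 4.04706979e-06, 2.30304275e-01]), 'tool_rot': array([-6.14313799e-04,  7.07097890e-01,  7.07115052e-01, -7.06524476e-04]), 'contact_force': array([0.33066687, 1.06283251, 0.40616585]), 'torque': array([-0.00370907,  0.0016737 ,  0.03780528]), 'grasp_force': 0.0, 'gripper_width': 1.0001893969048543}
scene 42.767704523668925 [[ 0.182  0.72  -0.67   1.577]
 [ 0.983 -0.125  0.133 -0.345]
 [ 0.012 -0.683 -0.73   1.211]
 [ 0.     0.     0.     1.   ]] [-0.20371188  0.          0.          0.          0.        ]
side 44.735263361568876 [[-0.87  -0.285  0.403 -0.071]
 [-0.494  0.497 -0.714  0.857]
 [ 0.003 -0.82  -0.572  0.819]
 [ 0.     0.     0.     1.   ]] [-0.06220939  0.          0.          0.          0.        ]
wrist 64.18348175456825 [[ 1.     0.002 -0.002  0.674]
 [ 0.002 -0.952 -0.307  0.079]
 [-0.003  0.307 -0.952  0.373]
 [ 0.     0.     0.     1.   ]] [-0.0572373  0.         0.         0.         0.       ]
```

View pics/scene0.png

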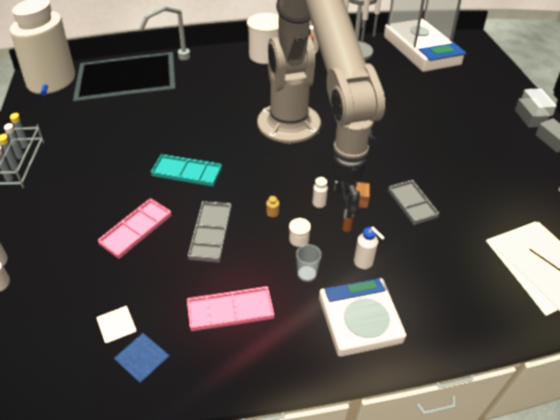

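View pics/side0.png

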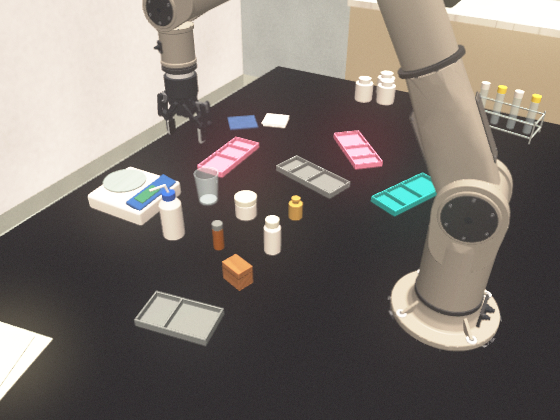

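Scene: carrier3 is the only grey three-bay tray at (210,231), with pink trays at (135,228) and (230,308) and a turquoise one at (186,170). Carrier2 is the grey two-bay tray at (413,201). The stock is jar (299,232), bottle (320,192), vial (347,222), weight (273,207) and case (363,194). The wash bottle is at (366,248) and the beaker at (308,263). In the side view, the white bottles and jars at (364,88) and (386,90) are off in the background and not meant.

Run:
```python
from h import *
S=0.001; x0,x1,y0,y1=0.35,1.0,-0.5,0.5
col=np.zeros((650,1000,3),np.uint8); H=np.zeros((650,1000),np.float32)
for n in("scene","side"):
    c=dict(np.load(f"{n}0.npz")); p=cloud(c); 
    m=(p[...,2]>-0.01)&(p[...,2]<0.2)&(c["depth"]>0)&(p[...,0]>x0)&(p[...,0]<x1)&(p[...,1]>y0)&(p[...,1]<y1)
    q=p[m]; k=c["pixels"][m]
    # upright objects: connected clusters above 30mm
    g=np.zeros((650,1000),np.uint8); hi=q[:,2]>0.03
    i=((q[:,0]-x0)/S).astype(int); j=((q[:,1]-y0)/S).astype(int)
    g[i[hi],j[hi]]=255; g=cv2.morphologyEx(g,cv2.MORPH_CLOSE,np.ones((7,7)))
    N,L,st,ce=cv2.connectedComponentsWithStats(g)
    for a in range(1,N):
        if st[a,4]<80: continue
        s=hi&(L[i,j]==a); t=q[s]; top=t[t[:,2]>np.percentile(t[:,2],98)-0.006]
        print(n,a,"n",s.sum(),"zmax %.3f"%np.percentile(t[:,2],98),"all",np.round([t[:,0].min(),t[:,0].max(),t[:,1].min(),t[:,1].max()],3),"top mid",np.round((top[:,:2].max(0)+top[:,:2].min(0))/2,3),"ext",np.round(np.ptp(top[:,:2],0),3),k[s].mean(0).astype(int))
    # trays: grey/low points
    lo=(q[:,2]>0.002)&(q[:,2]<0.025)&(k.max(1)>70)
    sat=k.max(1).astype(int)-k.min(1); lo&=sat<25
    g[:]=0; g[i[lo],j[lo]]=255; g=cv2.morphologyEx(g,cv2.MORPH_CLOSE,np.ones((7,7)))
    N,L,st,ce=cv2.connectedComponentsWithStats(g)
    for a in range(1,N):
        if st[a,4]<4000: continue
        r=cv2.minAreaRect(np.argwhere(L==a).astype(np.float32)); print(n,"tray",np.round([x0+r[0][0]*S,y0+r[0][1]*S],3),np.round(r[1],0),r[2],st[a,4])
    v=lambda P:None
    print("table z",np.median(q[k.max(1)<40][:,2]))
```

```text
scene 3 n 194 zmax 0.056 all [0.409 0.478 0.125 0.172] top mid [0.441 0.149] ext [0.06  0.047] [187 125  73]
scene 4 n 263 zmax 0.098 all [ 0.412  0.451 -0.008  0.032] top mid [0.429 0.013] ext [0.036 0.034] [217 205 186]
scene 6 n 143 zmax 0.067 all [ 0.431  0.467 -0.158 -0.122] top mid [ 0.444 -0.139] ext [0.023 0.02 ] [202 162  80]
scene 8 n 373 zmax 0.066 all [ 0.533  0.598 -0.111 -0.051] top mid [ 0.566 -0.082] ext [0.06  0.057] [235 229 212]
scene 9 n 52 zmax 0.062 all [0.545 0.567 0.057 0.081] top mid [0.558 0.07 ] ext [0.007 0.019] [112  65  38]
scene 10 n 647 zmax 0.148 all [0.657 0.715 0.055 0.112] top mid [0.698 0.096] ext [0.034 0.026] [185 181 182]
scene 11 n 622 zmax 0.094 all [ 0.659  0.73  -0.119 -0.052] top mid [ 0.696 -0.085] ext [0.069 0.067] [139 141 134]
scene 14 n 4353 zmax 0.067 all [ 0.777  0.971 -0.076  0.111] top mid [0.88  0.015] ext [0.165 0.151] [208 216 211]
scene tray [ 0.46  -0.332] [ 99. 167.] 73.76116180419922 12168
scene tray [0.48 0.31] [169. 100.] 10.954063415527344 9785
scene tray [ 0.571 -0.365] [101.  61.] 74.47589111328125 4123
table z 0.00045
[... 815 characters left out ...]
3 all [ 0.676  0.735 -0.122 -0.071] top mid [ 0.705 -0.097] ext [0.059 0.051] [187 165 165]
side 12 n 2688 zmax 0.068 all [ 0.771  0.963 -0.071  0.117] top mid [0.878 0.018] ext [0.165 0.15 ] [210 221 223]
side 21 n 16 zmax 0.051 all [ 0.937  0.97  -0.064 -0.048] top mid [ 0.953 -0.056] ext [0.032 0.016] [245 241 235]
side tray [ 0.532 -0.285] [311. 249.] 57.075286865234375 20070
side tray [0.483 0.312] [175. 101.] 12.264772415161133 13061
side tray [ 0.678 -0.068] [150. 184.] 25.301376342773438 7381
side tray [0.75  0.468] [ 62. 234.] 90.0 8411
side tray [ 0.915 -0.172] [175.  95.] 6.469820022583008 4217
table z nan
  return _methods._mean(a, axis=axis, dtype=dtype,
  ret = ret.dtype.type(ret / rcount)
```

View pics/wrist0.png

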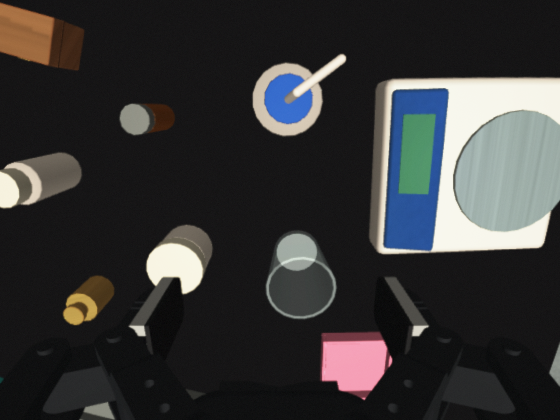

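The wrist view shows the case (40,35), vial (145,118), bottle (40,180), weight (90,300), jar (180,260), wash bottle (288,98) and beaker (300,275), matching the other views. Next I fit the carriers from their rim points.

Run:
```python
from h import *
allp={}
for n in("scene","side"):
    c=dict(np.load(f"{n}0.npz")); p=cloud(c); k=c["pixels"].astype(int)
    sat=k.max(2)-k.min(2)
    for nm,b,Lx in(("c3",(0.36,0.66,-0.46,-0.24),.22),("c2",(0.38,0.6,0.24,0.40),.164)):
        m=(c["depth"]>0)&(p[...,0]>b[0])&(p[...,0]<b[1])&(p[...,1]>b[2])&(p[...,1]<b[3])&(p[...,2]<0.03)&(k.max(2)>55)&(sat<40)
        M=cv2.morphologyEx(m.astype(np.uint8),cv2.MORPH_CLOSE,np.ones((3,3)))
        N,L,st,ce=cv2.connectedComponentsWithStats(M); a=1+st[1:,4].argmax(); m&=L==a
        q=p[m]; rim=q[q[:,2]>0.0145]
        r=cv2.minAreaRect((rim[:,:2]*1000).astype(np.float32)); bx=cv2.boxPoints(r)
        e=[bx[1]-bx[0],bx[2]-bx[1]]; d=e[int(np.linalg.norm(e[1])>np.linalg.norm(e[0]))]; yaw=np.arctan2(d[1],d[0])
        if yaw<0: yaw+=np.pi
        R=np.array([[np.cos(yaw),np.sin(yaw)],[-np.sin(yaw),np.cos(yaw)]])
        l=(rim[:,:2]*1000-r[0])@R.T
        s=l[abs(l[:,1])<32]
        print(n,nm,"px",ce[a].round(),"c",np.round(r[0],1),"size",np.round(r[1],1),"yaw %.3f"%yaw,"floor z",np.median(q[q[:,2]<0.0145,2]))
        hh,ed=np.histogram(s[:,0],np.arange(-116,118,4)); print("  ",[(int(x),int(h)) for x,h in zip(ed+2,hh) if h>0])
im=[]
c=dict(np.load("scene0.npz"))["pixels"][...,::-1]
for u,v in((210,231),(413,201),(350,205)): im.append(cv2.resize(c[v-40:v+40,u-40:u+40],None,fx=3.2,fy=3.2,interpolation=cv2.INTER_CUBIC))
cv2.imwrite("pics/crop.png",np.hstack(im))
# case yaw from top points
for n in("scene","side"):
    c=dict(np.load(f"{n}0.npz")); p=cloud(c)
    m=(c["depth"]>0)&(abs(p[...,0]-.441)<.05)&(abs(p[...,1]-.15)<.05)&(p[...,2]>.048)&(p[...,2]<.065)
    r=cv2.minAreaRect((p[m][:,:2]*1000).astype(np.float32)); print(n,"case",r)
```

```text
scene c3 px [209. 232.] c [ 491.3 -338. ] size [ 93.9 229.7] yaw 2.861 floor z 0.006316856192294051
   [(-114, 13), (-110, 23), (-106, 9), (-62, 17), (-58, 23), (-54, 3), (6, 5), (10, 19), (14, 12), (30, 1), (42, 1), (102, 6), (106, 13), (110, 10), (114, 4)]
scene c2 px [413. 202.] c [480.4 309.3] size [168.7  96.7] yaw 0.182 floor z 0.005358175445648206
   [(-86, 1), (-82, 6), (-78, 18), (-74, 2), (14, 5), (18, 12), (22, 2), (26, 1), (74, 1), (78, 15), (82, 13), (86, 1)]
side c3 px [310. 176.] c [ 494.7 -335.8] size [100.3 225.1] yaw 2.881 floor z 0.003409850312548035
   [(-114, 2), (-110, 6), (-106, 16), (-102, 5), (-66, 1), (-62, 5), (-58, 15), (-54, 12), (6, 1), (10, 13), (14, 17), (18, 3), (106, 11), (110, 23), (114, 2)]
side c2 px [175. 323.] c [479.9 312. ] size [166.8  95.6] yaw 0.191 floor z 0.00396661200169246
   [(-82, 45), (-78, 16), (14, 45), (18, 21), (78, 34), (82, 31)]
scene case ((440.3938293457031, 145.81964111328125), (38.58164596557617, 65.47686004638672), 72.87067413330078)
side case ((441.4908447265625, 149.63165283203125), (43.493309020996094, 63.684818267822266), 72.43206787109375)
```

View pics/crop.png

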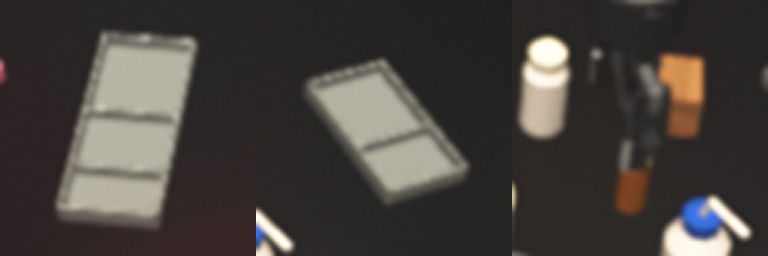

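Crop: carrier3 (left) is grey with three bays, its wide bay at the robot end and its narrow bay at the +x end. Carrier2 (middle) has its wide bay towards the robot. The right panel shows the bottle, the vial and the case beside the gripper. This gives carrier3 yaw -0.27 with its centre at (0.493,-0.337), and carrier2 yaw +0.187 with its centre at (0.480,0.311). Jar first.

```bash
cat > g.py <<'E'
import sys
from h import *
from scipy.spatial.transform import Rotation as Ro
o=bot.get_obs(); w,x,y,z=o["tool_rot"]; R=Ro.from_quat([x,y,z,w]).as_matrix()
psi=np.arctan2(R[1,1],R[0,1])
print("t %.2f"%o["t"],"pos",np.round(o["eef_pos"],4),"psi %.3f"%psi,"tilt %.3f"%np.arccos(-R[2,2]),"w %.2f"%o["gripper_width"])
a=list(map(float,sys.argv[1:]))
for i in range(0,len(a),4):
    d=R.T@(np.array(a[i:i+3])-o["eef_pos"])*100; s=(psi-a[i+3]+np.pi)%(2*np.pi)-np.pi
    print("  ->",np.round(d,2),"spin %.2f"%s)
E
python3 g.py 0.566 -0.081 0.12 0 0.566 -0.081 0.022 0
```

```text
t 0.15 pos [0.6746 0.     0.2305] psi 0.000 tilt 0.001 w 1.00
  -> [ -8.1  -10.84  11.07] spin 0.00
  -> [ -8.1  -10.83  20.87] spin 0.00
```

```bash
python3 -m jog '[[-8.1,-10.8,5,0],[-8.1,-10.8,5,0],[-8.1,-10.8,5,0],[-8.1,-10.8,8,0],[-8.1,-10.8,11,0],[-8.1,-10.8,11,0],[-8.1,-10.8,11,0]]' -1 40
python3 - <<'E'
from h import *
c=bot.read_camera("wrist"); cv2.imwrite("pics/w1.png",c["pixels"][...,::-1])
p=cloud(c); m=(c["depth"]>0)&(p[...,2]>.055)&(p[...,2]<.075)&(np.hypot(p[...,0]-.566,p[...,1]+.081)<.05)
print("jar top c,r",cv2.minEnclosingCircle((p[m][:,:2]*1000).astype(np.float32)),np.median(p[m][:,2]))
E
```

```text
t: 0.73
eef_pos: [0.5662, -0.0806, 0.1205]
tool_rot: [-0.001, 0.707, 0.707, -0.001]
contact_force: [0.4, -0.8, 0.3]
gripper_width: 0.998
grasp_force: 0.0
jar top c,r ((564.3723754882812, -81.09486389160156), 30.112262725830078) 0.05976595752376518
```

View pics/w1.png

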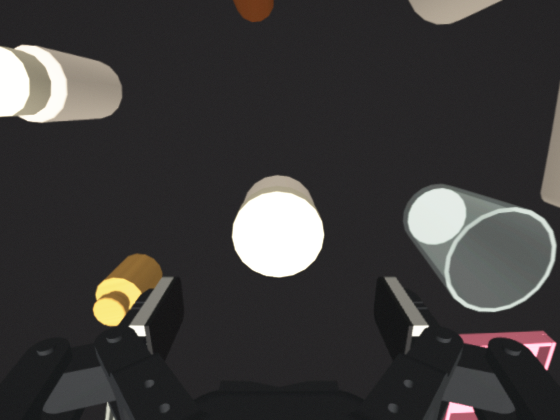

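The jar, centred at (278,240), lies between the fingers at (170,300) and (395,300), and the wrist fit agrees to 2 mm. Now I descend and grip.

```bash
python3 -m jog '[[0,-0.1,4,0],[0,-0.1,8,0],[0,-0.1,9.8,0],[0,-0.1,9.8,0],[0,-0.1,9.8,0]]'
python3 -m jog '[[0,0,0,0],[0,0,0,0],[0,0,0,0],[0,0,0,0],[0,0,0,0],[0,0,0,0],[0,0,0,0],[0,0,0,0],[0,0,0,0]]' 1 30
python3 g.py 0.435 -0.321 0.13 0 0.435 -0.321 0.028 0
```

```text
t: 1.2
eef_pos: [0.5677, -0.0803, 0.0244]
tool_rot: [0.0, 0.707, 0.707, 0.001]
contact_force: [-0.4, 0.1, 0.3]
gripper_width: 0.996
grasp_force: 0.0
t: 1.95
eef_pos: [0.568, -0.081, 0.026]
tool_rot: [0.002, 0.707, 0.707, 0.002]
contact_force: [-0.6, 0.9, 7.5]
gripper_width: 0.69
grasp_force: 31.0
t 1.95 pos [ 0.568 -0.081  0.026] psi -0.000 tilt 0.004 w 0.69
  -> [-24.   -13.25 -10.46] spin -0.00
  -> [-24.   -13.3   -0.26] spin -0.00
```

```bash
python3 -m jog '[[0,0,-2,0],[0,0,-5,0],[0,0,-9,0],[-3,-1.5,-10,0],[-6,-3.3,-10,0],[-9,-5,-10,0],[-12,-6.6,-10,0],[-15,-8.3,-10,0],[-18,-10,-10,0],[-21,-11.6,-10,0],[-23,-12.7,-10,0],[-24,-13.3,-10,0],[-24,-13.3,-10,0],[-24,-13.3,-10,0]]'
python3 - <<'E'
from h import *
o=bot.get_obs(); print(o["eef_pos"],o["grasp_force"],o["gripper_width"])
for n in("wrist","scene"):
    c=bot.read_camera(n); np.savez(f"{n}1.npz",**{k:np.array(v) for k,v in c.items()}); cv2.imwrite(f"pics/{n}j.png",c["pixels"][...,::-1])
E
```

```text
t: 3.12
eef_pos: [0.4337, -0.3206, 0.1241]
tool_rot: [0.001, 0.707, 0.707, 0.001]
contact_force: [0.6, 0.1, -1.4]
gripper_width: 0.689
grasp_force: 33.0
[ 0.43370272 -0.32062296  0.12406912] 32.95660748379305 0.6888522096173468
```

View pics/wristj.png

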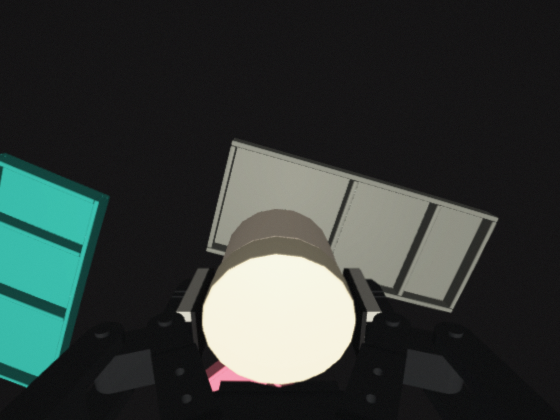

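The grey carrier3 is fully visible below the jar, with rim corners at (235,141), (497,218), (452,310) and (208,248). I cast those to the rim plane.

```bash
python3 - <<'E'
from h import *
c=dict(np.load("wrist1.npz"))
P=np.array([ray(c,u,v,.018)[:2] for u,v in((235,141),(497,218),(452,310),(208,248))])
ctr=P.mean(0); u=(P[1]-P[0]+P[2]-P[3]); y=np.arctan2(u[1],u[0]); u=np.array([np.cos(y),np.sin(y)])
print(np.round(P,3),ctr,y,[np.linalg.norm(P[i]-P[i-1]).round(3) for i in range(4)])
for b in(-.06,.023,.083): print(b,np.round(ctr+b*u,4))
E
python3 g.py 0.435 -0.321 0.12 0
```

```text
[[ 0.401 -0.265]
 [ 0.608 -0.324]
 [ 0.586 -0.409]
 [ 0.376 -0.349]] [ 0.49293063 -0.33662968] -0.27712587928160504 [np.float64(0.088), np.float64(0.215), np.float64(0.088), np.float64(0.218)]
-0.06 [ 0.4352 -0.3202]
0.023 [ 0.5151 -0.3429]
0.083 [ 0.5728 -0.3593]
t 3.22 pos [ 0.4345 -0.3192  0.1237] psi 0.003 tilt 0.001 w 0.69
  -> [-0.18  0.05  0.36] spin 0.00
```

```bash
python3 -m jog '[[0,0,3,0],[0,0,6,0],[0,0,8,0],[0,0,9,0],[0,0,9.3,0],[0,0,9.4,0],[0,0,9.4,0],[0,0,9.4,0]]'
python3 -m jog '[[0,0,0.1,0],[0,0,0.1,0],[0,0,0.1,0],[0,0,0.1,0]]' 0.2
python3 -m jog '[[0,0,0,0],[0,0,0,0],[0,0,0,0],[0,0,0,0]]' -1
python3 g.py 0.435 -0.321 0.12 0 0.549 0.071 0.15 0
```

```text
t: 3.88
eef_pos: [0.4341, -0.3197, 0.0302]
tool_rot: [0.0, 0.706, 0.708, 0.0]
contact_force: [-2.2, 2.2, 6.2]
gripper_width: 0.685
grasp_force: 34.0
t: 4.22
eef_pos: [0.4342, -0.3196, 0.0301]
tool_rot: [-0.0, 0.706, 0.708, 0.001]
contact_force: [-4.8, 6.5, 18.2]
gripper_width: 0.689
grasp_force: 34.7
t: 4.55
eef_pos: [0.4334, -0.3209, 0.0283]
tool_rot: [0.0, 0.707, 0.707, 0.0]
contact_force: [-0.6, 0.1, -0.1]
gripper_width: 1.0
grasp_force: 0.0
t 4.55 pos [ 0.4334 -0.3209  0.0283] psi 0.000 tilt 0.000 w 1.00
  -> [-0.01  0.16 -9.17] spin 0.00
  -> [ 39.19  11.58 -12.17] spin 0.00
```

```bash
python3 -m jog '[[0,0,-3,0],[0,0,-7,0],[0,0,-11,0],[3,1,-12.2,0],[39.2,11.6,-12.2,0],[39.2,11.6,-12.2,0],[39.2,11.6,-12.2,0],[39.2,11.6,-12.2,0],[39.2,11.6,-12.2,0],[39.2,11.6,-12.2,0],[39.2,11.6,-12.2,0],[39.2,11.6,-12.2,0],[39.2,11.6,-12.2,0],[39.2,11.6,-12.2,0],[39.2,11.6,-12.2,0],[39.2,11.6,-12.2,0]]'
python3 - <<'E'
from h import *
c=bot.read_camera("wrist"); cv2.imwrite("pics/w2.png",c["pixels"][...,::-1])
p=cloud(c); m=(c["depth"]>0)&(p[...,2]>.07)&(p[...,2]<.08)&(np.hypot(p[...,0]-.549,p[...,1]-.071)<.03)
print("vial top",cv2.minEnclosingCircle((p[m][:,:2]*1000).astype(np.float32)),m.sum())
E
python3 g.py 0.549 0.071 0.04 0
```

```text
t: 5.88
eef_pos: [0.5488, 0.0708, 0.1499]
tool_rot: [-0.0, 0.707, 0.707, -0.0]
contact_force: [-0.3, -0.4, -0.5]
gripper_width: 1.004
grasp_force: 0.0
vial top ((548.114013671875, 70.9658203125), 13.535513877868652) 1134
t 5.93 pos [0.5487 0.0696 0.15  ] psi -0.001 tilt 0.001 w 1.00
  -> [ 0.15  0.04 11.  ] spin -0.00
```

View pics/w2.png

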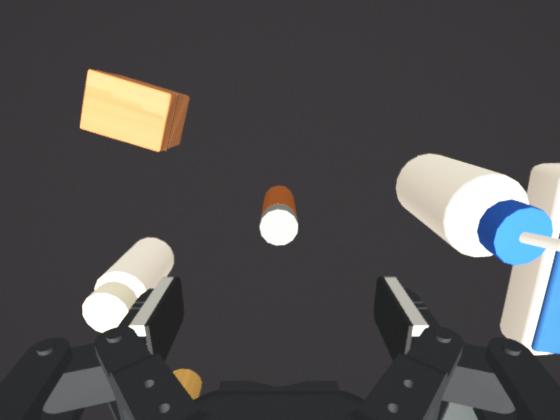

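The vial cap (279,224) is centred between the fingers. The case (130,108) and the wash bottle (500,220) are clear. Now I descend and grip.

```bash
python3 -m jog '[[0,0,4,0],[0,0,8,0],[0,0,11,0],[0,0,11,0],[0,0,11,0]]'
python3 -m jog '[[0,0,0,0],[0,0,0,0],[0,0,0,0],[0,0,0,0],[0,0,0,0],[0,0,0,0],[0,0,0,0],[0,0,0,0],[0,0,0,0],[0,0,0,0]]' 1 30
python3 g.py 0.573 -0.359 0.15 0
```

```text
t: 6.35
eef_pos: [0.5477, 0.0689, 0.0395]
tool_rot: [-0.001, 0.708, 0.706, -0.002]
contact_force: [1.5, 0.2, 0.8]
gripper_width: 1.002
grasp_force: 0.0
t: 7.18
eef_pos: [0.5498, 0.0712, 0.0415]
tool_rot: [0.0, 0.707, 0.707, 0.001]
contact_force: [-0.9, 0.0, 7.6]
gripper_width: 0.308
grasp_force: 30.0
t 7.18 pos [0.5498 0.0712 0.0415] psi 0.000 tilt 0.002 w 0.31
  -> [-43.02   2.34 -10.86] spin 0.00
```

```bash
python3 -m jog '[[0,0,-2,0],[0,0,-5,0],[0,0,-9,0],[-2,0.1,-10,0],[-5,0.3,-10,0],[-9,0.5,-10,0],[-13,0.7,-10,0],[-17,0.9,-10,0],[-21,1.1,-10,0],[-25,1.3,-10,0],[-29,1.6,-10,0],[-33,1.8,-10,0],[-37,2,-10,0],[-40,2.2,-10,0],[-42,2.3,-10,0],[-43,2.3,-10,0],[-43,2.3,-10,0],[-43,2.3,-10,0]]'
python3 g.py 0.573 -0.3595 0.15 0
```

```text
t: 8.68
eef_pos: [0.572, -0.3578, 0.14]
tool_rot: [-0.001, 0.707, 0.707, 0.0]
contact_force: [0.6, 1.4, -0.8]
gripper_width: 0.309
grasp_force: 29.7
t 8.68 pos [ 0.572  -0.3578  0.14  ] psi 0.000 tilt 0.001 w 0.31
  -> [-0.17  0.1  -1.  ] spin 0.00
```

Now I lower it, open wide (nothing else is near), retract and look.

```bash
python3 -m jog '[[-0.1,0.1,3,0],[-0.1,0.1,6,0],[-0.1,0.1,8,0],[-0.1,0.1,9,0],[-0.1,0.1,9.3,0],[-0.1,0.1,9.5,0],[-0.1,0.1,9.5,0],[-0.1,0.1,9.5,0]]'
python3 -m jog '[[0,0,0,0],[0,0,0,0],[0,0,0,0],[0,0,0,0],[0,0,0,0],[0,0,0,0],[0,0,-3,0],[0,0,-7,0],[0,0,-11,0],[0,0,-12,0],[0,0,-12,0]]' -1
python3 - <<'E'
from h import *
c=bot.read_camera("wrist"); cv2.imwrite("pics/w3.png",c["pixels"][...,::-1])
E
python3 g.py 0.428 0.014 0.165 1.3
```

```text
t: 9.35
eef_pos: [0.5742, -0.3586, 0.0465]
tool_rot: [0.001, 0.706, 0.708, 0.001]
contact_force: [0.5, 0.1, -1.1]
gripper_width: 0.306
grasp_force: 29.9
t: 10.27
eef_pos: [0.5754, -0.3616, 0.1702]
tool_rot: [0.004, 0.707, 0.707, 0.001]
contact_force: [0.9, -0.4, 0.4]
gripper_width: 1.0
grasp_force: 0.0
t 10.32 pos [ 0.574  -0.3607  0.1674] psi -0.000 tilt 0.004 w 1.00
  -> [ 37.47 -14.61   0.11] spin -1.30
```

View pics/w3.png

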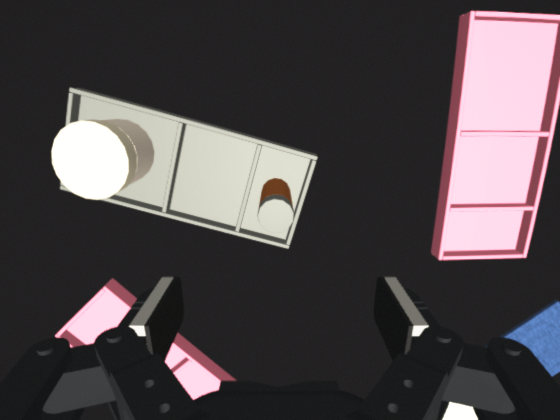

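The jar (90,158) and the vial (276,207) both stand upright inside their grey bays. Next, the bottle.

```bash
python3 -m jog '[[37.5,-14.6,0,-1.3],[37.5,-14.6,0,-1.3],[37.5,-14.6,0,-1.3],[37.5,-14.6,0,-1.3],[37.5,-14.6,0,-1.3],[37.5,-14.6,0,-1.3],[37.5,-14.6,0,-1.3],[37.5,-14.6,0,-1.3],[37.5,-14.6,0,-1.3],[37.5,-14.6,0,-1.3],[37.5,-14.6,0,-1.3],[37.5,-14.6,0,-1.3],[37.5,-14.6,0,-1.3],[37.5,-14.6,0,-1.3]]'
python3 - <<'E'
from h import *
c=bot.read_camera("wrist")
p=cloud(c); m=(c["depth"]>0)&(p[...,2]>.088)&(p[...,2]<.102)&(np.hypot(p[...,0]-.428,p[...,1]-.014)<.035)
print("bottle top",cv2.minEnclosingCircle((p[m][:,:2]*1000).astype(np.float32)),m.sum(),np.median(p[m][:,2]))
E
python3 g.py 0.428 0.014 0.038 1.3
```

```text
t: 11.48
eef_pos: [0.4268, 0.014, 0.1646]
tool_rot: [-0.001, 0.137, 0.991, -0.0]
contact_force: [0.1, -0.5, -0.4]
gripper_width: 1.001
grasp_force: 0.0
bottle top ((426.3280944824219, 13.712004661560059), 17.014244079589844) 1893 0.09461973585384958
t 11.53 pos [0.4269 0.014  0.1647] psi 1.296 tilt 0.001 w 1.00
  -> [-0.12  0.04 12.67] spin -0.00
```

```bash
python3 -m jog '[[0,0,4,0],[0,0,8,0],[0,0,11,0],[0,0,12.6,0],[0,0,12.6,0],[0,0,12.6,0]]'
python3 -m jog '[[0,0,0,0],[0,0,0,0],[0,0,0,0],[0,0,0,0],[0,0,0,0],[0,0,0,0],[0,0,0,0],[0,0,0,0],[0,0,0,0],[0,0,0,0]]' 1 30
python3 g.py 0.515 -0.343 0.15 1.296
```

```text
t: 12.03
eef_pos: [0.4266, 0.0144, 0.0387]
tool_rot: [-0.001, 0.136, 0.991, -0.0]
contact_force: [0.6, 0.8, -0.0]
gripper_width: 1.001
grasp_force: 0.0
t: 12.87
eef_pos: [0.428, 0.0147, 0.0404]
tool_rot: [0.001, 0.135, 0.991, -0.0]
contact_force: [-0.2, -1.9, 8.3]
gripper_width: 0.484
grasp_force: 29.3
t 12.87 pos [0.428  0.0147 0.0404] psi 1.299 tilt 0.002 w 0.48
  -> [-18.   -32.12 -10.92] spin 0.00
```

```bash
python3 -m jog '[[0,0,-2,0],[0,0,-5,0],[0,0,-9,0],[-1,-1.8,-11,0],[-2.5,-4.5,-11,0],[-4,-7.1,-11,0],[-5.8,-10.3,-11,0],[-7.6,-13.5,-11,0],[-9.4,-16.7,-11,0],[-11.2,-20,-11,0],[-13,-23.2,-11,0],[-14.8,-26.4,-11,0],[-16.4,-29.2,-11,0],[-17.5,-31.2,-11,0],[-18,-32.1,-11,0],[-18,-32.1,-11,0],[-18,-32.1,-11,0]]'
python3 g.py 0.515 -0.343 0.15 1.296
```

```text
t: 14.28
eef_pos: [0.5143, -0.3413, 0.1492]
tool_rot: [-0.0, 0.135, 0.991, 0.001]
contact_force: [-0.1, 0.2, -1.2]
gripper_width: 0.485
grasp_force: 31.0
t 14.28 pos [ 0.5143 -0.3413  0.1492] psi 1.300 tilt 0.001 w 0.49
  -> [-0.11 -0.15 -0.08] spin 0.00
```

```bash
python3 -m jog '[[-0.1,-0.1,3,0],[-0.1,-0.1,6,0],[-0.1,-0.1,8,0],[-0.1,-0.1,9.5,0],[-0.1,-0.1,10.2,0],[-0.1,-0.1,10.5,0],[-0.1,-0.1,10.5,0],[-0.1,-0.1,10.5,0]]'
python3 -m jog '[[0,0,0,0],[0,0,0,0],[0,0,0,0],[0,0,0,0],[0,0,0,0],[0,0,0,0],[0,0,-3,0],[0,0,-7,0],[0,0,-11,0],[0,0,-12,0],[0,0,-12,0]]' -1
python3 - <<'E'
from h import *
c=bot.read_camera("wrist"); cv2.imwrite("pics/w4.png",c["pixels"][...,::-1])
E
python3 g.py 0.441 0.149 0.165 1.27
```

```text
t: 14.95
eef_pos: [0.516, -0.3422, 0.0453]
tool_rot: [0.001, 0.134, 0.991, 0.0]
contact_force: [0.1, -0.0, -0.9]
gripper_width: 0.484
grasp_force: 30.6
t: 15.87
eef_pos: [0.5177, -0.345, 0.1687]
tool_rot: [0.004, 0.135, 0.991, -0.002]
contact_force: [0.1, -1.0, -0.2]
gripper_width: 1.0
grasp_force: 0.0
t 15.92 pos [ 0.5162 -0.3443  0.1661] psi 1.300 tilt 0.004 w 1.00
  -> [ 2.046e+01  4.551e+01 -1.000e-02] spin 0.03
```

View pics/w4.png

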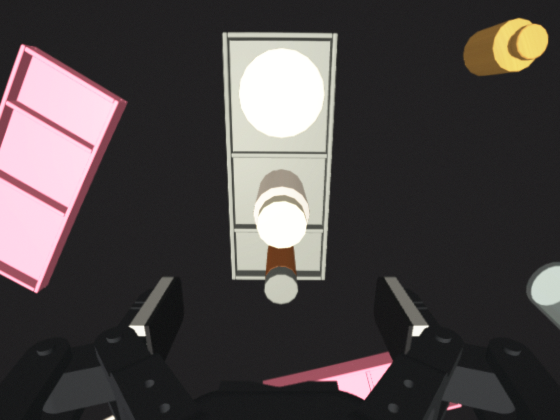

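The jar (282,92), bottle (281,212) and vial (281,275) stand in the wide, middle and narrow bays of carrier3. Next, the case.

```bash
python3 -m jog '[[20.4,45.5,0,0],[20.4,45.5,0,0],[20.4,45.5,0,0],[20.4,45.5,0,0],[20.4,45.5,0,0],[20.4,45.5,0,0],[20.4,45.5,0,0],[20.4,45.5,0,0],[20.4,45.5,0,0],[20.4,45.5,0,0],[20.4,45.5,0,0],[20.4,45.5,0,0],[20.4,45.5,0,0],[20.4,45.5,0,0],[20.4,45.5,0,0],[20.4,45.5,0,0]]'
cat > case.py <<'E'
from h import *
c=bot.read_camera("wrist"); np.savez("wc.npz",**{k:np.array(v) for k,v in c.items()}); cv2.imwrite("pics/w5.png",c["pixels"][...,::-1])
p=cloud(c); m=(c["depth"]>0)&(p[...,2]>.047)&(p[...,2]<.057)&(np.hypot(p[...,0]-.441,p[...,1]-.15)<.06)
print("case top",cv2.minAreaRect((p[m][:,:2]*1000).astype(np.float32)),m.sum())
E
python3 case.py; python3 g.py 0.441 0.149 0.015 1.27
```

```text
t: 17.25
eef_pos: [0.4401, 0.1476, 0.1634]
tool_rot: [-0.001, 0.136, 0.991, -0.001]
contact_force: [0.2, -0.7, -0.2]
gripper_width: 0.998
grasp_force: 0.0
case top ((439.51934814453125, 149.00267028808594), (41.677425384521484, 60.29954528808594), 72.88945007324219) 3789
t 17.30 pos [0.4403 0.1475 0.1636] psi 1.297 tilt 0.002 w 1.00
  -> [-0.04  0.18 14.86] spin 0.03
```

```bash
python3 -m jog '[[0.1,0.1,4,0.025],[0.1,0.1,8,0.025],[0.1,0.1,12,0.025],[0.1,0.1,14.6,0.025],[0.1,0.1,14.6,0.025],[0.1,0.1,14.6,0.025]]'
python3 -m jog '[[0,0,0,0],[0,0,0,0],[0,0,0,0],[0,0,0,0],[0,0,0,0],[0,0,0,0],[0,0,0,0],[0,0,0,0],[0,0,0,0],[0,0,0,0]]' 1 30
python3 g.py 0.4485 0.3045 0.13 1.27 0.4485 0.3045 0.13 1.758
```

```text
t: 17.8
eef_pos: [0.439, 0.1492, 0.0176]
tool_rot: [-0.001, 0.148, 0.989, -0.001]
contact_force: [0.5, 0.0, 0.0]
gripper_width: 1.001
grasp_force: 0.0
t: 18.63
eef_pos: [0.4409, 0.1506, 0.0199]
tool_rot: [0.001, 0.148, 0.989, 0.0]
contact_force: [-1.2, -0.6, 8.6]
gripper_width: 0.48
grasp_force: 30.7
t 18.63 pos [0.4409 0.1506 0.0199] psi 1.274 tilt 0.003 w 0.48
  -> [  3.74  14.95 -11.01] spin 0.00
  -> [  3.74  14.95 -11.01] spin -0.48
```

```bash
python3 -m jog '[[0,0,-2,0],[0,0,-5,0],[0,0,-9,0],[0.5,1.8,-10,-0.08],[1,4,-10,-0.16],[1.7,7,-10,-0.24],[2.4,10,-10,-0.32],[3,12.4,-10,-0.4],[3.5,14.2,-10,-0.45],[3.7,14.9,-10,-0.48],[3.7,14.9,-10,-0.48],[3.7,14.9,-10,-0.48]]'
python3 - <<'E'
from h import *
c=bot.read_camera("wrist"); np.savez("wt.npz",**{k:np.array(v) for k,v in c.items()}); cv2.imwrite("pics/w6.png",c["pixels"][...,::-1])
E
python3 g.py 0.4485 0.3045 0.13 1.758
```

```text
t: 19.63
eef_pos: [0.4477, 0.3025, 0.1181]
tool_rot: [-0.0, -0.091, 0.996, -0.001]
contact_force: [0.4, -0.4, -0.3]
gripper_width: 0.492
grasp_force: 31.4
t 19.68 pos [0.4479 0.3018 0.118 ] psi 1.752 tilt 0.002 w 0.49
  -> [-0.11  0.25 -1.2 ] spin -0.01
```

View pics/w6.png

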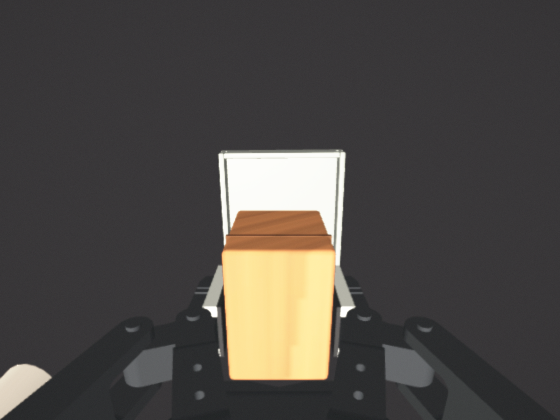

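The case is held square over carrier2; the tray's robot-side rim corners are at (221,152) and (343,152).

Run:
```python
from h import *
c=dict(np.load("wt.npz"))
a,b=[ray(c,u,152,.018)[:2] for u in(221,343)]
d=a-b; y=np.arctan2(d[1],d[0])
if y<0:d=-d
n=np.array([d[1],-d[0]])/np.linalg.norm(d); m=(a+b)/2
print(a,b,np.linalg.norm(d),"yaw",np.arctan2(n[1],n[0]),"wide",m+.05*n,"narrow",m+.13*n)
```

```text
[0.40671345 0.25343324] [0.39062012 0.33973958] 0.08779396393265587 yaw 0.18435026696408752 wide [0.44781956 0.3057518 ] narrow [0.52646401 0.32041643]
```

```bash
python3 -m jog '[[0,0.3,3,0],[0,0.3,6,0],[0,0.3,8,0],[0,0.3,9,0],[0,0.3,9.3,0],[0,0.3,9.5,0],[0,0.3,9.5,0],[0,0.3,9.5,0]]'
python3 -m jog '[[0,0,0,0],[0,0,0,0],[0,0,0,0],[0,0,0,0],[0,0,0,0],[0,0,0,0],[0,0,-3,0],[0,0,-7,0],[0,0,-11,0],[0,0,-13,0],[0,0,-14,0],[0,0,-14,0]]' -1
python3 g.py 0.445 -0.138 0.165 1.3
```

```text
t: 20.35
eef_pos: [0.4468, 0.3041, 0.0247]
tool_rot: [-0.001, -0.091, 0.996, -0.002]
contact_force: [-4.9, -6.6, 13.5]
gripper_width: 0.483
grasp_force: 33.3
t: 21.35
eef_pos: [0.4483, 0.3077, 0.1654]
tool_rot: [0.002, -0.092, 0.996, 0.001]
contact_force: [0.7, 0.2, -1.2]
gripper_width: 0.997
grasp_force: 0.0
t 21.35 pos [0.4483 0.3077 0.1654] psi 1.755 tilt 0.004 w 1.00
  -> [  8.48 -43.75  -0.06] spin 0.45
```

```bash
python3 -m jog '[[8.5,-43.7,0,0],[8.5,-43.7,0,0],[8.5,-43.7,0,0],[8.5,-43.7,0,0],[8.5,-43.7,0,0],[8.5,-43.7,0,0],[8.5,-43.7,0,0],[8.5,-43.7,0,0],[8.5,-43.7,0,0],[8.5,-43.7,0,0],[8.5,-43.7,0,0],[8.5,-43.7,0,0],[8.5,-43.7,0,0],[8.5,-43.7,0,0],[8.5,-43.7,0,0]]'
python3 - <<'E'
from h import *
c=bot.read_camera("wrist")
p=cloud(c); m=(c["depth"]>0)&(p[...,2]>.057)&(p[...,2]<.067)&(np.hypot(p[...,0]-.445,p[...,1]+.138)<.035)
print("knob",cv2.minEnclosingCircle((p[m][:,:2]*1000).astype(np.float32)),m.sum())
E
python3 g.py 0.445 -0.138 0.013 1.755
```

```text
t: 22.6
eef_pos: [0.4433, -0.1367, 0.1624]
tool_rot: [-0.001, -0.093, 0.996, 0.001]
contact_force: [0.6, 0.0, -0.2]
gripper_width: 1.0
grasp_force: 0.0
knob ((443.3169860839844, -139.25982666015625), 12.158918380737305) 741
t 22.65 pos [ 0.4435 -0.1367  0.1627] psi 1.758 tilt 0.001 w 1.00
  -> [-0.14 -0.17 14.97] spin 0.00
```

```bash
python3 -m jog '[[0,-0.2,4,0],[0,-0.2,8,0],[0,-0.2,12,0],[0,-0.2,14.5,0],[0,-0.2,15.1,0],[0,-0.2,15.1,0],[0,-0.2,15.1,0]]'
python3 -m jog '[[0,0,0,0],[0,0,0,0],[0,0,0,0],[0,0,0,0],[0,0,0,0],[0,0,0,0],[0,0,0,0],[0,0,0,0],[0,0,0,0],[0,0,0,0]]' 1 60
python3 g.py 0.525 0.320 0.13 1.755
```

```text
t: 23.23
eef_pos: [0.4449, -0.1396, 0.0131]
tool_rot: [0.0, -0.093, 0.996, 0.0]
contact_force: [-0.4, -0.5, -0.5]
gripper_width: 1.0
grasp_force: 0.0
t: 24.07
eef_pos: [0.4447, -0.1404, 0.0135]
tool_rot: [0.001, -0.092, 0.996, -0.0]
contact_force: [-2.1, 1.1, 11.4]
gripper_width: 0.426
grasp_force: 59.1
t 24.07 pos [ 0.4447 -0.1404  0.0135] psi 1.755 tilt 0.002 w 0.43
  -> [-16.33  43.79 -11.66] spin -0.00
```

```bash
python3 -m jog '[[0,0,-2,0],[0,0,-5,0],[0,0,-9,0],[-0.7,2,-11,0],[-1.9,5,-11,0],[-3.3,9,-11,0],[-4.8,13,-11,0],[-6.3,17,-11,0],[-7.8,21,-11,0],[-9.3,25,-11,0],[-10.8,29,-11,0],[-12.3,33,-11,0],[-13.8,37,-11,0],[-15,40.3,-11,0],[-15.9,42.6,-11,0],[-16.3,43.8,-11,0],[-16.3,43.8,-11,0],[-16.3,43.8,-11,0]]'
python3 - <<'E'
from h import *
c=bot.read_camera("wrist"); np.savez("wt.npz",**{k:np.array(v) for k,v in c.items()}); cv2.imwrite("pics/w7.png",c["pixels"][...,::-1])
E
python3 g.py 0.525 0.320 0.13 1.755
```

```text
t: 25.57
eef_pos: [0.5233, 0.3195, 0.1215]
tool_rot: [-0.001, -0.092, 0.996, -0.001]
contact_force: [0.5, -0.7, -5.8]
gripper_width: 0.42
grasp_force: 62.3
t 25.62 pos [0.5237 0.318  0.1214] psi 1.754 tilt 0.003 w 0.42
  -> [-0.17  0.17 -0.86] spin -0.00
```

View pics/w7.png

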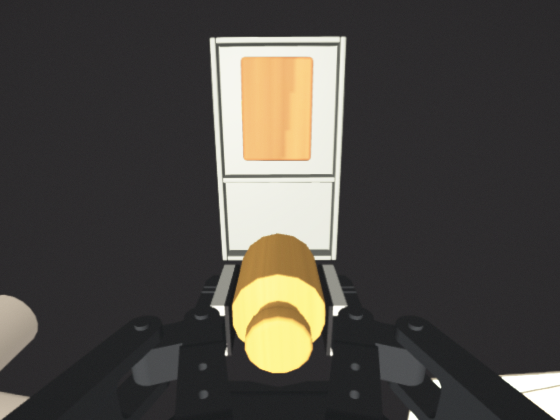

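The case (277,108) stands in the wide bay and the weight is held ahead of the narrow bay. Rim corners are at (211,39), (346,39), (338,260) and (222,260).

Run:
```python
from h import *
c=dict(np.load("wt.npz"))
P=np.array([ray(c,u,v,.018)[:2] for u,v in((211,39),(346,39),(338,260),(222,260))])
m0=P[:2].mean(0); m1=P[2:].mean(0); n=m1-m0; L=np.linalg.norm(n); n/=L
print(L,"yaw",np.arctan2(n[1],n[0]),"narrow",(m0+m1)/2+.048*n)
```

```text
0.16204336504394373 yaw 0.19423293358963717 narrow [0.5272679  0.32185851]
```

```bash
python3 -m jog '[[-0.35,0.2,3,0],[-0.35,0.2,6,0],[-0.35,0.2,8,0],[-0.35,0.2,9,0],[-0.35,0.2,9.7,0],[-0.35,0.2,10,0],[-0.35,0.2,10.2,0],[-0.35,0.2,10.2,0],[-0.35,0.2,10.2,0]]'
```

```text
t: 26.37
eef_pos: [0.5279, 0.3231, 0.0215]
tool_rot: [0.001, -0.092, 0.996, 0.0]
contact_force: [0.6, 0.7, -5.8]
gripper_width: 0.427
grasp_force: 62.2
```

Full weight is still on the wrist, about 3 mm up. I'll ease down to contact.

```bash
python3 -m jog '[[0,0,0.1,0],[0,0,0.2,0],[0,0,0.3,0],[0,0,0.3,0],[0,0,0.3,0]]'
```

```text
t: 26.78
eef_pos: [0.5276, 0.3231, 0.0187]
tool_rot: [0.001, -0.092, 0.996, 0.0]
contact_force: [-2.5, -1.1, 6.0]
gripper_width: 0.422
grasp_force: 63.4
```

In contact. I'll open slightly, retract, then open and go up to look.

```bash
python3 -m jog '[[0,0,0,0],[0,0,0,0],[0,0,0,0],[0,0,0,0],[0,0,-2,0],[0,0,-5,0],[0,0,-9,0],[0,0,-13,0],[4,0,-16,0],[7,0,-16,0],[7,0,-16,0],[7,0,-16,0],[7,0,-16,0],[7,0,-16,0]]' -0.15
python3 - <<'E'
from h import *
ims=[bot.read_camera(n) for n in("side","scene","wrist")]
side=ims[0]["pixels"][130:360,110:390]; sc=ims[1]["pixels"][160:280,170:450]; 
a=cv2.resize(side,(500,410),interpolation=cv2.INTER_CUBIC); b=cv2.resize(ims[2]["pixels"],(300,225))
c=cv2.resize(sc,(300,129)); cv2.imwrite("pics/end.png",np.hstack([a,np.vstack([b,c,np.zeros((56,300,3),np.uint8)])])[...,::-1])
for n,c in zip(("side","scene"),ims):
    p=cloud(c)
    for nm,x,y,h,r in(("jar",.435,-.32,.065,.03),("bottle",.515,-.343,.1,.02),("vial",.573,-.359,.08,.02),("case",.446,.3055,.057,.03),("weight",.527,.3215,.067,.02),("beaker",.696,-.085,.09,.04),("wash",.697,.097,.148,.03)):
        m=(c["depth"]>0)&(abs(p[...,2]-h)<.006)&(np.hypot(p[...,0]-x,p[...,1]-y)<r+.01)
        if m.sum(): q=p[m]; print(n,nm,np.round((q[:,:2].max(0)+q[:,:2].min(0))/2,3),np.round(np.median(q[:,2]),3),m.sum())
E
```

```text
t: 27.95
eef_pos: [0.4592, 0.3098, 0.177]
tool_rot: [0.0, -0.091, 0.996, 0.0]
contact_force: [0.4, -0.3, 0.2]
gripper_width: 0.574
grasp_force: 0.0
side jar [ 0.436 -0.319] 0.067 214
side bottle [ 0.516 -0.341] 0.102 78
side vial [ 0.574 -0.355] 0.081 47
side case [0.446 0.305] 0.058 508
side weight [0.527 0.325] 0.067 93
side beaker [ 0.696 -0.085] 0.089 158
scene jar [ 0.434 -0.321] 0.066 227
scene bottle [ 0.515 -0.343] 0.101 91
scene vial [ 0.574 -0.359] 0.081 66
scene case [0.449 0.305] 0.057 190
scene weight [0.527 0.321] 0.066 38
scene beaker [ 0.694 -0.086] 0.089 137
scene wash [0.699 0.096] 0.147 34
```

View pics/end.png

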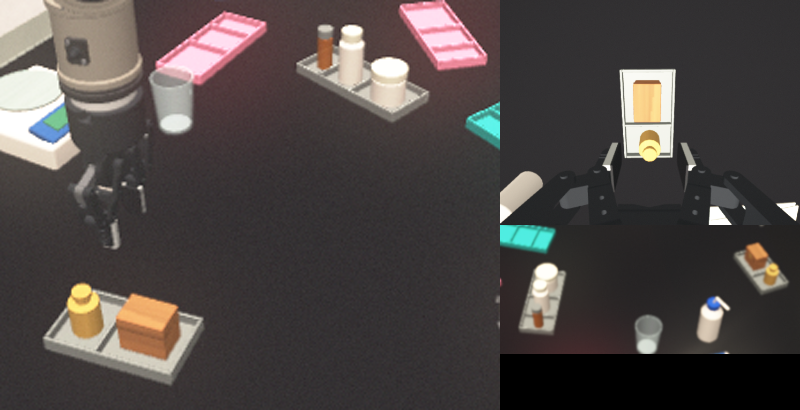

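All five things stand upright in their bays: vial (325,45), bottle (350,55), jar (388,82), weight (85,312) and case (148,325). The beaker and wash bottle are unmoved and the gripper is free. I'll hand in.

```bash
python3 -c "
from station import bot
print(bot.hand_in())"
```

```text
the job is handed in; nothing more can be done
None
```

I placed all five things upright in their assigned bays, left the wash bottle and beaker where they stood, and handed the job in after about 28 s of robot time; `hand_in()` returned no verdict.

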